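Post the finished logger through the sprung flap of the returns box

TASK

An aluminium block is parked on the loading shelf of the returns box, in the way of its sprung flap. First stand the block upright in the middle of the cork mat and let go of it; then push the finished data logger (the long grey bar) all the way in through the flap, so that it drops inside the box and the flap snaps fully shut behind it. Do not knock over the block, or shift or tip the jar, the square meter or the clamp stand.

Things in the scene. Friction and masses are not known exactly. Their poses are not given: they have to be found in the camera images.
- shelf_edge (a point): Middle of the inner edge of the returns box's steel loading shelf, on its top face, 165 mm above the bench, at the foot of the closed flap. x points level into the box, y left along the edge, z up. The flat shelf, without rims, runs from here 140 mm towards -x and is 130 mm wide. Behind the edge, inside the box, is a straight drop of 161 mm to its floor. The box is fixed.
- opening_top (a point): Middle of the top edge of the flap's opening (the hinge line) in the stainless front of the box, 45 mm above and 21 mm behind the shelf's inner edge: the opening leans back. It is 90 mm wide and 45 mm high. The box itself (red sides, clear roof) is 160 mm wide and reaches 220 mm back from the shelf's edge; its roof is 57 mm above the shelf. Axes as for the shelf.
- flap (a joint): Angle of the aluminium flap (86 mm wide, 48 mm long), hinged along the top of the opening: 0 = shut (leaning back with the opening), grows as its foot is pushed inwards and up, to 1.9 rad. A weak spring shuts it, 0.012 N m at first and 0.03 N m when well open (about 0.3 to 0.7 N at its foot).
- block_center (a point): Centre of the aluminium block: an upright cylinder, diameter 45 mm, height 60 mm, about 0.26 kg, z along its axis. It starts standing on the loading shelf 40 to 100 mm before the flap; it is too tall to go through the opening.
- mat_top (a point): Centre of the top face of the cork mat, a square 100 mm wide and 4 mm thick, fixed flat on the bench; top 4 mm above the bench.
- logger_center (a point): Centre (half-way up) of the data logger: a grey plastic bar 110 mm long (its x), 32 mm wide (its y), 24 mm high (its z), about 0.2 kg, lying on the bench with a small dark green display and two black buttons on top. It may be posted either end first.
- jar_mid (a point): Middle of the amber jar, a bystander: upright, 56 mm diameter, 85 mm high; its axis is z. The point is 42 mm above the bench.
- meter_mid (a point): Middle of the square white and blue handheld meter, a bystander: 60 by 62 mm, 26 mm high, z up. The point is 13 mm above the bench.
- stand_foot (a point): Clamp stand, a bystander: round steel foot of diameter 80 mm, 22 mm high, with a 12 mm upright rod in its middle to 282 mm above the bench; a blue 28 mm clamp boss at 223 to 247 mm with a bar of 50 mm towards its +x. The point is the centre of the foot's underside, z up the rod.
Things that resemble listed ones, but are neither listed nor needed, are in the scene too. What is shaped like the part that bears block_center but purple or red is not meant.

How it is judged:
By the outcome, as a careful person would: the job done as asked, in the order asked, and still so for the second after the job is handed in, with the robot touching nothing.
It also fails if it takes over 69 s, if anything falls off the work surface, if the arm or the gripper's body presses on something with over 40 N, if the wrist force passes 120 N, or if a joint passes its speed limit or range.

ROBOT

A 6-joint arm with a two-finger parallel gripper is mounted at the origin on the work surface. World frame = base frame: x ahead of the robot, y to its left, z up, the work surface at z = 0. Lengths are in m, angles in rad, forces in N, time in s.
With the tool pointing down it reaches from about 0.325 to 0.75 m from the base axis. Payload 7.6 kg.
Tool frame: the origin (TCP) lies at the very end of the fingers, on their centre line; the grasp point (between the pads) lies 19 mm behind it (tcp_to_grasp is the distance from the TCP to the grasp point, in m); z points along the fingers, y is the line along which they close (so a half turn about z gives the same grasp; the last joint's range is limited). The gripper opens to 85 mm and grips with 20 to 120 N. Pads are 22 mm wide; open, the fingers measure 114 mm over their backs; the gripper's body (76 mm by 85 mm) begins 54 mm behind the grasp point. The pads swing forward as they close: fully open they stand 13 mm farther back than shut.
Start: joints at [1.067, 0.052, 1.401, -0, 1.689, -0.07], TCP at [0.221, 0.476, 0.231] pointing down, gripper open.
Joint ranges: [-2.9, 2.9], [-0.91, 2.17], [0.12, 2.37], [-1.06, 4.2], [0.26, 2.73], [-2.93, 2.93]. Speed limits (rad/s): [2.57, 2.57, 3.01, 3.14, 3.14, 3.14].

INTERFACE

Orientations are given as a unit quaternion [x, y, z, w].
In Python, from workcell import get_obs, get_image, camera_model, sign_off, tcp_to_grasp gives the robot as it stands.
- The arm moves only by the shell command python3 -m inch 'ROWS' [FORCE]. ROWS is JSON, a list of rows, each a list of 3 entries, a list of its own where there are three numbers: the shift along the tool's x, y, z in m, then the turn about the tool's z in rad, then the opening, from 0 (shut) to 1 (fully open). A call has 1 to 8 rows; each row shifts and turns the commanded pose from where the row before left it, along the tool's axes as they then stand; what a row does not reach is not made up. A row lasts 1/8 s, in which the tool goes at most 62.5 mm and 10.7 degrees, less where a joint would pass 70% of its speed; a pose out of reach is approached as far as the arm can. A call with a gripper value outside its range is refused whole. The fingers move at their own pace and stop on an object; FORCE is the grip in N (left out, the last holds). Time passes only in rows, so rows that do not move let the fingers close. It gives the time, the measured TCP pose, the force, the opening and the grip force at its end, in the units of the state.
- get_obs(): the state, without advancing time (a new reading comes with each control period).
- get_image(name): name is "side" or "top" or "wrist"; returns (picture, depth): 400x640x3 uint8, red, green, blue; 400x640 float32, m along the optical axis (not along the pixel's ray), 0 where there is no reading.
- camera_model(name): a dict with "fov_y" (degrees; the focal length in pixels is half the picture's height over the tangent of half this angle, whatever the lens; pixels are square), "cx", "cy" (the principal point, pixels), "R" (3x3) and "t" (3): a world point X has camera coordinates R X + t; the wrist camera has in their place "mount" (4x4, takes a point from camera to tool coordinates, whose origin is the TCP and whose axes are the flange's). Camera axes: x right, y down, z forward; pixel columns grow to the right and rows downward; lengths in m; the calibration is good to about 2 mm. The wrist camera is an equidistant fisheye: a pixel r from the principal point sees the ray r / f radians off the axis. A picture is of the moment at which its call begins: read the wrist's pose just before it. camera_model takes no time and is no camera call.
- sign_off(): hands the job in; it is judged then, once.
The state is a dict: "t": time; "joint_pos": joint angles; "joint_vel": joint speeds; "effort": joint torques, N m; "tool_pos": TCP position; "tcp_rot": TCP orientation; "force": force on the tool from outside, world axes, zero at the start; "ft_torque": the same for the moment, N m; "gripper_width": finger opening in m; "grasp_force": force on a finger pad.
Only numpy, scipy, OpenCV 4.12 (cv2) and the standard library are available. Lean on these libraries where they do the work, as an engineer would, in place of code of your own. Each camera call takes 0.05 s, during which the arm holds its last target. There are 200 camera calls.

## Working session

There is one attempt and no reset: what is moved stays moved. The work goes in short steps, Python scripts to look and compute and a shell command to move; the robot and the scene stay as the last step left them, time stands still between calls to the robot, and variables do not carry over. Pictures are saved under pics/ and viewed, at most 10 in all, crops included, and the job is handed in when it is done.

```bash
mkdir -p pics; ls; cat > h.py <<'E'
import numpy as np,cv2
from workcell import *
from scipy.spatial.transform import Rotation as Ro
def grab(n,f):
    o=get_obs();im,d=get_image(n);cv2.imwrite(f'pics/{f}.png',im[:,:,::-1]);np.savez(f'{f}.npz',im=im,d=d,p=o['tool_pos'],q=o['tcp_rot'])
    return o,im,d
def world(n,d):
    m=camera_model(n);f=200/np.tan(np.radians(m['fov_y']/2))
    v,u=np.mgrid[0:400,0:640]
    c=np.stack([(u-m['cx'])/f*d,(v-m['cy'])/f*d,d],-1)
    return (c-np.array(m['t']))@np.array(m['R'])
E
python3 - <<'E'
from h import *
for n in('top','side'): 
    o,im,d=grab(n,n+'0')
    m=camera_model(n);print(n,m['fov_y'],m['cx'],m['cy'],-np.array(m['R']).T@np.array(m['t']),(d==0).mean())
print(o['tool_pos'],o['tcp_rot'],tcp_to_grasp,o['gripper_width'],o['t'])
E
```

```text
pics
top 47.38116686890372 322.07345111897575 196.39373055967397 [0.44178518 0.00434007 1.26747153] 0.004078125
side 46.95982014546846 318.96244699487136 203.9774965721508 [ 0.47017268 -0.87121203  0.67386616] 0.00390234375
[0.22049831 0.47611445 0.23046623] [ 2.15211710e-01  9.76567096e-01 -7.54660398e-04 -2.39954506e-04] 0.0187 0.08543443974865406 0.05
```

View pics/top0.png

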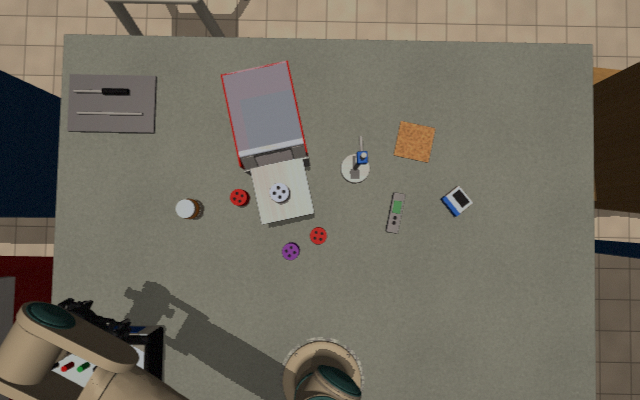

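View pics/side0.png

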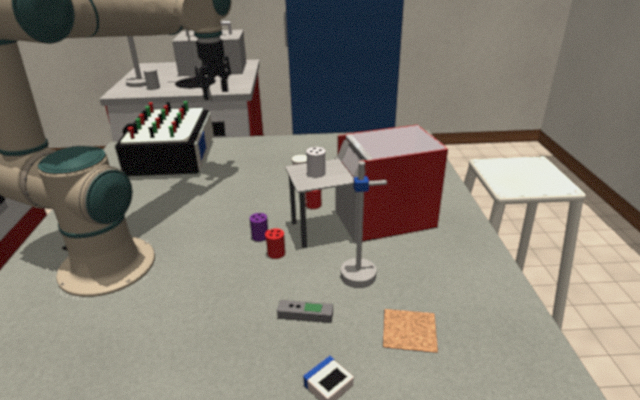

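Top view: the grey block is on the shelf at (280,193). Lookalikes are the red cylinders at (239,197) and (318,236) and the purple one at (291,251). Logger is at (396,213), mat (414,142), stand (355,168), meter (457,201) and jar (187,209). I choose (280,193), the only uncoloured one and the only one on the shelf. I'll check it in a crop and measure.

```bash
python3 - <<'E'
from h import *
z=np.load('top0.npz');W=world('top',z['d']);im=z['im'];np.save('W.npy',W)
cv2.imwrite('pics/crop.png',cv2.resize(im[50:270,170:480,::-1],None,fx=2.5,fy=2.5,interpolation=cv2.INTER_CUBIC))
def box(u0,u1,v0,v1,zl,zh,name):
    m=np.zeros(W.shape[:2],bool);m[v0:v1,u0:u1]=1
    m&=(W[...,2]>zl)&(W[...,2]<zh);P=W[m]
    r=cv2.minAreaRect(P[:,:2].astype(np.float32));c=cv2.boxPoints(r)
    print(name,m.sum(),'mean',P.mean(0).round(4),'rect',np.round(r[0],4),np.round(r[1],4),round(r[2],1),'z',np.percentile(P[:,2],[5,50,95]).round(4));print(c.round(3).tolist())
box(255,305,175,215,.20,.24,'block')
box(245,320,150,230,.155,.175,'shelf')
box(215,312,55,175,.20,.24,'roof')
box(380,412,185,240,.012,.05,'logger')
box(435,480,180,222,.012,.05,'meter')
box(170,207,195,225,.07,.1,'jar')
box(335,372,145,190,.012,.035,'foot')
box(335,380,120,190,.2,.3,'boss')
box(228,250,185,210,.03,.1,'red1');box(305,330,225,250,.03,.1,'red2');box(280,302,240,262,.03,.1,'purple')
h=cv2.cvtColor(im,cv2.COLOR_RGB2HSV);m=(h[...,0]<20)&(h[...,1]>110);m[:,:385]=0;m[:,450:]=0;m[:110]=0;m[175:]=0
P=W[m];r=cv2.minAreaRect(P[:,:2].astype(np.float32));print('mat',r,P.mean(0),m.sum())
E
```

```text
block 310 mean [0.4985 0.1039 0.2248] rect [0.4987 0.1045] [0.0441 0.0421] 46.1 z [0.2206 0.2254 0.2285]
[[0.46799999475479126, 0.10300000011920929], [0.49900001287460327, 0.07400000095367432], [0.5289999842643738, 0.10599999874830246], [0.49900001287460327, 0.13500000536441803]]
shelf 2883 mean [0.5102 0.1035 0.1658] rect [0.509  0.1036] [0.1445 0.1577] 13.0 z [0.1623 0.1657 0.1697]
[[0.42100000381469727, 0.164000004529953], [0.4560000002384186, 0.009999999776482582], [0.597000002861023, 0.0430000014603138], [0.5619999766349792, 0.19699999690055847]]
roof 6189 mean [0.6862 0.1461 0.2219] rect [0.6824 0.1451] [0.2211 0.1602] 13.3 z [0.2176 0.2225 0.2257]
[[0.5559999942779541, 0.1979999989271164], [0.5929999947547913, 0.041999999433755875], [0.8080000281333923, 0.09300000220537186], [0.7720000147819519, 0.24899999797344208]]
logger 498 mean [ 0.4605 -0.1946  0.0242] rect [ 0.4606 -0.1952] [0.0328 0.1099] 79.3 z [0.0192 0.0245 0.0285]
[[0.40400001406669617, -0.20100000500679016], [0.5120000243186951, -0.22200000286102295], [0.5180000066757202, -0.1889999955892563], [0.4099999964237213,
[... 1412 characters left out ...]
]
red2 222 mean [0.3957 0.0145 0.0607] rect [0.3963 0.0152] [0.0422 0.0424] 1.2 z [0.0563 0.061  0.0649]
[[0.375, 0.035999998450279236], [0.37599998712539673, -0.006000000052154064], [0.4180000126361847, -0.006000000052154064], [0.4169999957084656, 0.03700000047683716]]
purple 237 mean [0.3531 0.0864 0.0595] rect [0.3528 0.0871] [0.0429 0.0428] 46.7 z [0.0528 0.0604 0.0641]
[[0.3230000138282776, 0.0860000029206276], [0.3540000021457672, 0.05700000002980232], [0.382999986410141, 0.08799999952316284], [0.35199999809265137, 0.11699999868869781]]
mat ((0.5560461282730103, -0.16640865802764893), (0.12890630960464478, 0.390161395072937), 52.0726318359375) [ 0.65846901 -0.24552312  0.01346094] 1246
```

View pics/crop.png

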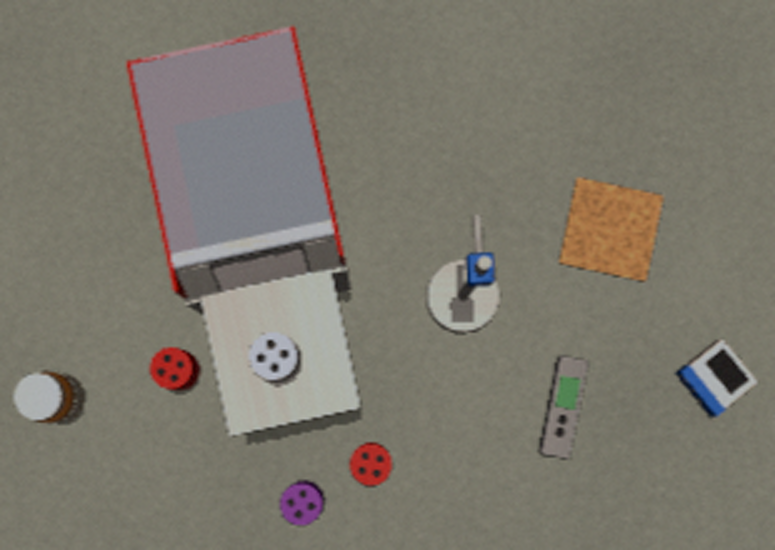

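The crop confirms the block: light grey, four dark dimples, on the shelf at crop (273,357). The mat is at crop (612,229) and the display end of the logger points away from the robot. Next I need box-frame numbers and a clean mat fit.

```bash
python3 - <<'E'
from h import *
z=np.load('top0.npz');W=np.load('W.npy');im=z['im']
h=cv2.cvtColor(im,cv2.COLOR_RGB2HSV);m=(h[...,0]<22)&(h[...,1]>100)
m[:,:390]=0;m[:,440:]=0;m[:118]=0;m[168:]=0
m=cv2.morphologyEx(m.astype(np.uint8),cv2.MORPH_OPEN,np.ones((3,3)))>0
P=W[m];print('mat',cv2.minAreaRect(P[:,:2].astype(np.float32)),P.mean(0),m.sum())
# shelf corners by pixel -> plane z=.165
c=camera_model('top');f=200/np.tan(np.radians(c['fov_y']/2));R=np.array(c['R']);C=-R.T@c['t']
def px(u,v,z):
    r=R.T@np.array([(u-c['cx'])/f,(v-c['cy'])/f,1]);return (C+r*(z-C[2])/r[2]).round(4)
K=[px(170+u/2.5,50+v/2.5,.165) for u,v in[(230,434),(358,408),(333,274),(205,298)]];print('corners',K)
d=np.array(K[3])+K[2]-K[0]-K[1];a=np.arctan2(d[1],d[0]);print('yaw',np.degrees(a))
a=np.radians(13.2);F=(K[0]+K[1])/2;X=np.array([np.cos(a),np.sin(a)]);Y=np.array([-X[1],X[0]])
print('frontmid',F,'edge from front',F[:2]+.14*X,'inner corners mid',(K[2]+K[3])/2)
S=F[:2]+.14*X
m=np.zeros(W.shape[:2],bool);m[150:228,245:320]=1
q=(W[...,:2]-S);qx=q@X;qy=q@Y
s=m&(abs(W[...,2]-.165)<.006)&(qx<-.02);print('shelf x',np.percentile(qx[s],[.5,1,99]),'y',np.percentile(qy[s],[.5,1,50,99,99.5]))
b=m&(W[...,2]>.21)&(qx<-.02);print('block in shelf',qx[b].mean(),qy[b].mean())
m=np.zeros(W.shape[:2],bool);m[55:175,215:315]=1
for lo,hi in((.15,.17),(.17,.18),(.18,.19),(.19,.2),(.2,.21),(.215,.23)):
    s=m&(W[...,2]>lo)&(W[...,2]<hi)&(abs(qy)<.04)&(qx>-.02);print(lo,s.sum(),np.percentile(qx[s],[2,50,98]).round(4) if s.any() else '')
E
```

```text
mat ((0.5560461282730103, -0.16640865802764893), (0.12890630960464478, 0.390161395072937), 52.0726318359375) [ 0.65849464 -0.2453239   0.0133306 ] 1261
corners [array([0.4253, 0.1499, 0.165 ]), array([0.4527, 0.0268, 0.165 ]), array([0.5824, 0.0537, 0.165 ]), array([0.5567, 0.1775, 0.165 ])]
yaw 11.790194671793905
frontmid [0.439   0.08835 0.165  ] edge from front [0.57530105 0.12031912] inner corners mid [0.56955 0.1156  0.165  ]
shelf x [-0.14003269 -0.13948084 -0.02121736] y [-0.0651451  -0.06460794 -0.00465253  0.06317152  0.06376434]
block in shelf -0.08299881951394929 -0.0035250369640479344
0.15 269 [-0.0196 -0.0097 -0.    ]
0.17 87 [-0.0082  0.0021  0.0054]
0.18 87 [0.0029 0.0066 0.0101]
0.19 93 [0.0081 0.0115 0.0148]
0.2 66 [0.0128 0.0157 0.0183]
0.215 2960 [0.0221 0.1178 0.2154]
```

```bash
python3 - <<'E'
from h import *
z=np.load('top0.npz');W=np.load('W.npy');im=z['im']
h=cv2.cvtColor(im,cv2.COLOR_RGB2HSV);m=(h[...,0]<22)&(h[...,1]>100)&(abs(W[...,2]-.004)<.02)
m[:,:390]=0;m[:,440:]=0;m[:118]=0;m[168:]=0
P=W[m];r=cv2.minAreaRect(P[:,:2].astype(np.float32));print('mat',r,P.mean(0),m.sum());M=P.mean(0)[:2]
o=get_obs();R=Ro.from_quat(o['tcp_rot']).as_matrix();print(R.round(3),o['tool_pos'])
B=np.array([.4985,.104]);L=np.array([.4606,-.1950])
# after turn so tool y at 79 deg: tool x at 169deg
for n,T in(('block',B),('mat',np.array(r[0]))): 
    print(n,'delta in current tool x,y',R.T[:2,:2]@(T-o['tool_pos'][:2]))
E
```

```text
mat ((0.6603632569313049, -0.247384175658226), (0.09931252151727676, 0.09977796673774719), 78.91764831542969) [ 0.66005245 -0.24711861  0.00431521] 1252
[[-0.907  0.42  -0.001]
 [ 0.42   0.907 -0.001]
 [ 0.    -0.001 -1.   ]] [0.22049764 0.47615118 0.23055479]
block delta in current tool x,y [-0.40867348 -0.22083415]
mat delta in current tool x,y [-0.70323612 -0.47163947]
```

```bash
python3 -m inch '[[[-0.02,-0.01,-0.02],0,1],[[-0.03,-0.017,-0.015],0,1],[[-0.035,-0.018,0],0,1],[[-0.035,-0.018,0],0,1],[[-0.035,-0.018,0],0,1],[[-0.035,-0.018,0],0,1],[[-0.035,-0.018,0],0,1],[[-0.035,-0.018,0],0,1]]' 50
python3 -m inch '[[[-0.035,-0.02,0],0,1],[[-0.035,-0.02,0],0,1],[[-0.033,-0.018,0],0,1],[[-0.025,-0.012,0],0,1],[[-0.015,-0.006,0],0,1],[[0,0,0],-0.123,1],[[0,0,0],-0.12,1],[[0,0,0],0,1]]'
python3 - <<'E'
from h import *
o,im,d=grab('wrist','w1');R=Ro.from_quat(o['tcp_rot']).as_matrix();print(o['t'],o['tool_pos'],np.degrees(np.arctan2(R[1,1],R[0,1])),o['joint_pos'])
print(R.T@(np.array([.4985,.104,.185])-o['tool_pos']))
E
```

```text
t: 1.1
tool_pos: [0.4003, 0.2435, 0.2659]
tcp_rot: [0.215, 0.977, -0.0, -0.0]
force: [0.7, 0.6, -0.1]
gripper_width: 0.0853
grasp_force: 0.0
t: 2.1
tool_pos: [0.4975, 0.1159, 0.2661]
tcp_rot: [0.096, 0.995, 0.0, -0.0]
force: [0.1, 0.3, 0.2]
gripper_width: 0.0856
grasp_force: 0.0
2.1 [0.49749531 0.11591301 0.26610037] 79.03859933124507 [ 1.56497955e-01  6.43417143e-03  1.37873912e+00  2.06488784e-04
  1.75684904e+00 -1.22294770e+00]
[-0.00328997 -0.01150822  0.08109831]
```

View pics/w1.png

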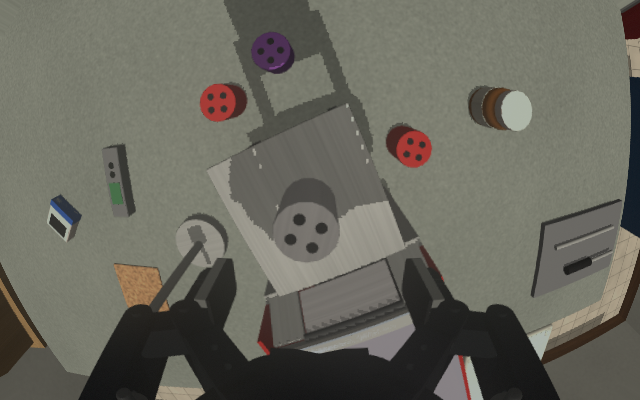

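The wrist view shows the grey block at (306,230) on the shelf, ahead of the flap at (350,295), with no other objects near the fingers. I'll centre on it, descend and grip.

```bash
python3 -m inch '[[[-0.003,-0.0115,0],0,1],[[0,0,0.02],0,1],[[0,0,0.02],0,1],[[0,0,0.02],0,1],[[0,0,0.015],0,1],[[0,0,0.01],0,1],[[0,0,0],0,0.45],[[0,0,0],0,0.3]]' 50
python3 -m inch '[[[0,0,0],0,0.2],[[0,0,0],0,0.2],[[0,0,0],0,0.2],[[0,0,0],0,0.2]]'
```

```text
t: 3.15
tool_pos: [0.4988, 0.1037, 0.1821]
tcp_rot: [0.095, 0.995, 0.0, 0.001]
force: [0.4, 0.9, 0.1]
gripper_width: 0.0517
grasp_force: 0.0
t: 3.65
tool_pos: [0.499, 0.104, 0.1826]
tcp_rot: [0.095, 0.995, 0.001, 0.001]
force: [-0.0, 0.9, 5.0]
gripper_width: 0.0436
grasp_force: 51.4
```

Gripped, 43.6 mm wide. I'll lift it and go round the front of the stand.

```bash
python3 -m inch '[[[0,0,-0.015],0,0.2],[[0,0,-0.025],0,0.2],[[0.003,-0.01,-0.02],0,0.2],[[0.01,-0.025,0],0,0.2],[[0,-0.033,0],0,0.2],[[0,-0.035,0],0,0.2],[[0,-0.035,0],0,0.2],[[0,-0.035,0],0,0.2]]'
python3 -m inch '[[[0,-0.035,0],0,0.2],[[0,-0.035,0],0,0.2],[[0,-0.03,0],0,0.2],[[-0.01,-0.02,0],0,0.2],[[-0.025,-0.01,0],0,0.2],[[-0.035,-0.005,0],0,0.2],[[-0.035,0,0],0,0.2],[[0,0,0],0,0.2]]'
python3 - <<'E'
from h import *
o,im,d=grab('side','s1');R=Ro.from_quat(o['tcp_rot']).as_matrix();print(o['t'],o['tool_pos'],o['gripper_width'],o['joint_pos'].round(2) if hasattr(o['joint_pos'],'round') else o['joint_pos'])
print(R.T@(np.array([.660,-.247,.022])-o['tool_pos']))
E
```

```text
t: 4.65
tool_pos: [0.4522, -0.0649, 0.2415]
tcp_rot: [0.095, 0.995, -0.0, -0.0]
force: [0.3, 0.4, -3.0]
gripper_width: 0.044
grasp_force: 51.4
t: 5.65
tool_pos: [0.5311, -0.2164, 0.2398]
tcp_rot: [0.095, 0.995, 0.0, -0.002]
force: [-0.2, -1.2, -2.2]
gripper_width: 0.0442
grasp_force: 51.5
5.65 [ 0.53110311 -0.2163556   0.23978698] 0.044234428882426645 [-0.45  0.19  1.23 -0.    1.72 -1.83]
[-0.13304766 -0.00582764  0.21736839]
```

View pics/s1.png

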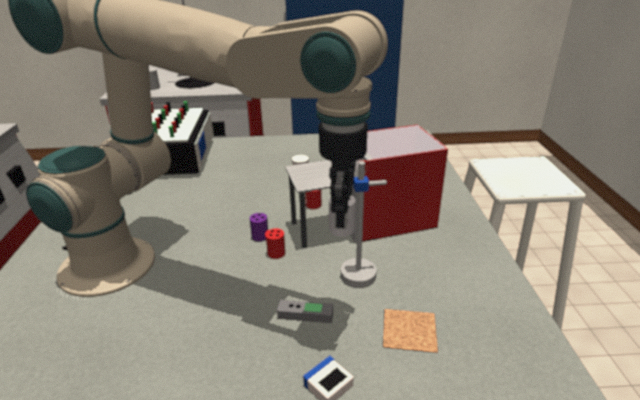

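The side view shows the block held at (342,215), clear of the stand at (360,180), with the mat free at (410,330). I'll carry on over the mat and lower.

```bash
python3 -m inch '[[[-0.025,-0.001,0],0,0.2],[[-0.035,-0.002,0],0,0.2],[[-0.035,-0.002,0.01],0,0.2],[[-0.025,-0.001,0.025],0,0.2],[[-0.013,0,0.03],0,0.2],[[0,0,0.035],0,0.2],[[0,0,0.035],0,0.2],[[0,0,0.03],0,0.2]]'
python3 -m inch '[[[0,0,0.02],0,0.2],[[0,0,0.012],0,0.2],[[0,0,0],0,0.2],[[0,0,0],0,0.2]]'
python3 - <<'E'
from h import *
o=get_obs();R=Ro.from_quat(o['tcp_rot']).as_matrix()
print(R.T@(np.array([.660,-.247,.022])-o['tool_pos']),o['tool_pos'])
E
```

```text
t: 6.7
tool_pos: [0.6587, -0.2472, 0.0754]
tcp_rot: [0.095, 0.995, 0.0, -0.001]
force: [-0.9, -0.4, -2.0]
gripper_width: 0.0442
grasp_force: 51.4
t: 7.2
tool_pos: [0.6605, -0.2476, 0.046]
tcp_rot: [0.095, 0.995, -0.0, 0.001]
force: [1.0, -1.1, -2.6]
gripper_width: 0.0442
grasp_force: 51.4
[0.00064668 0.00046796 0.02396722] [ 0.66049137 -0.24756062  0.04596892]
```

```bash
python3 -m inch '[[[0,0,0.01],0,0.2],[[0,0,0.006],0,0.2],[[0,0,0.003],0,0.2],[[0,0,0.002],0,0.2],[[0,0,0.001],0,0.2],[[0,0,0],0,0.2]]'
```

```text
t: 7.95
tool_pos: [0.6599, -0.2473, 0.0224]
tcp_rot: [0.095, 0.995, -0.0, 0.0]
force: [-0.5, 0.5, -3.8]
gripper_width: 0.044
grasp_force: 51.4
```

```bash
python3 -m inch '[[[0,0,0.001],0,0.2],[[0,0,0],0,0.2]]'; python3 -m inch '[[[0,0,0.001],0,0.2],[[0,0,0],0,0.2]]'
```

```text
t: 8.2
tool_pos: [0.66, -0.2473, 0.0217]
tcp_rot: [0.095, 0.995, -0.0, 0.0]
force: [0.1, -0.2, -0.2]
gripper_width: 0.0442
grasp_force: 51.7
t: 8.45
tool_pos: [0.66, -0.2473, 0.0217]
tcp_rot: [0.095, 0.995, -0.0, 0.0]
force: [-3.7, 1.2, 4.6]
gripper_width: 0.0436
grasp_force: 51.9
```

Touching down. Now open, rise and look.

```bash
python3 -m inch '[[[0,0,0],0,0.55],[[0,0,0],0,0.75],[[0,0,0],0,1],[[0,0,0],0,1],[[0,0,0],0,1],[[0,0,-0.015],0,1],[[0,0,-0.03],0,1],[[0,0,-0.035],0,1]]'
python3 -m inch '[[[0,0,-0.035],0,1],[[0.02,0,-0.03],0,1],[[0.035,0,0],0,1],[[0.035,0,0],0,1],[[0.035,0.01,0],0,1],[[0.035,0.015,0],0,1],[[0.025,0.015,0],0,1],[[0,0,0],0,1]]'
python3 - <<'E'
from h import *
o,im,d=grab('side','s2')
cv2.imwrite('pics/s2c.png',cv2.resize(im[180:400,200:480,::-1],None,fx=2.5,fy=2.5))
R=Ro.from_quat(o['tcp_rot']).as_matrix();print(o['t'],o['tool_pos'],np.degrees(np.arctan2(R[1,1],R[0,1])))
W=world('side',d);m=(W[...,2]>.055)&(W[...,2]<.08)&(np.hypot(W[...,0]-.66,W[...,1]+.247)<.06);P=W[m];print('block top',m.sum(),P.mean(0),P.min(0),P.max(0))
m=(W[...,2]>.012)&(W[...,2]<.04)&(np.hypot(W[...,0]-.46,W[...,1]+.195)<.08);P=W[m][:,:2];print('logger',m.sum(),P.mean(0),cv2.minAreaRect(P.astype(np.float32)))
E
```

```text
t: 9.45
tool_pos: [0.6597, -0.2472, 0.1019]
tcp_rot: [0.095, 0.995, 0.0, -0.0]
force: [0.3, 0.1, 0.2]
gripper_width: 0.0855
grasp_force: 0.0
t: 10.45
tool_pos: [0.4852, -0.1722, 0.1669]
tcp_rot: [0.095, 0.995, -0.0, 0.001]
force: [-0.3, 0.6, 0.4]
gripper_width: 0.0856
grasp_force: 0.0
10.45 [ 0.48517899 -0.17220029  0.16694869] 79.11113766361206
block top 414 [ 0.65629447 -0.2501386   0.06487816] [ 0.63439469 -0.2690876   0.05559917] [ 0.67911832 -0.22434025  0.0691328 ]
logger 899 [ 0.4586308  -0.19747831] ((0.4583052396774292, -0.1925063133239746), (0.035255782306194305, 0.11029644310474396), 79.34178161621094)
```

View pics/s2c.png

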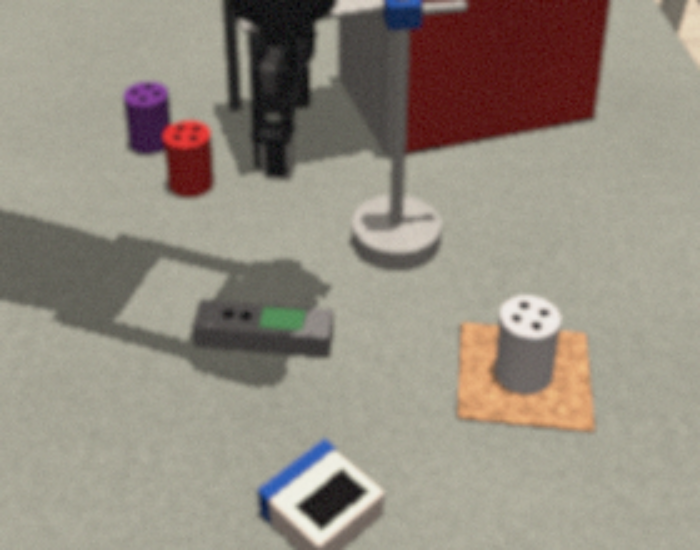

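The block stands upright at crop (528,345), in the middle of the mat; stand and meter are undisturbed. Next I grip the logger, crop (262,328), 25 mm behind its centre so its display end goes in first.

```bash
python3 -m inch '[[[0.022,-0.013,0],0,1],[[0.0234,-0.0142,0.02],0,1],[[0,0,0.03],0,1],[[0,0,0.035],0,1],[[0,0,0.035],0,1],[[0,0,0.025],0,1],[[0,0,0.012],0,1],[[0,0,0],0,1]]' 70
python3 - <<'E'
from h import *
o=get_obs();R=Ro.from_quat(o['tcp_rot']).as_matrix()
print(R.T@(np.array([.4355,-.1903,.003])-o['tool_pos']),o['tool_pos'])
E
```

```text
t: 11.5
tool_pos: [0.4362, -0.1912, 0.0082]
tcp_rot: [0.095, 0.995, 0.0, -0.0]
force: [0.8, -0.5, 0.5]
gripper_width: 0.0854
grasp_force: 0.0
[0.00082732 0.00080275 0.00520439] [ 0.43616278 -0.19124719  0.00820366]
```

```bash
python3 -m inch '[[[0,0,0.005],0,0.6],[[0,0,0],0,0.4],[[0,0,0],0,0.2],[[0,0,0],0,0.1],[[0,0,0],0,0.1],[[0,0,0],0,0.1],[[0,0,0],0,0.1],[[0,0,0],0,0.1]]' 70
```

```text
t: 12.5
tool_pos: [0.4366, -0.1913, 0.0042]
tcp_rot: [0.095, 0.995, -0.0, 0.001]
force: [-0.3, 0.7, 5.6]
gripper_width: 0.0306
grasp_force: 70.8
```

```bash
python3 -m inch '[[[0,0,-0.015],0,0.1],[[0,0,-0.03],0,0.1],[[0,0,-0.035],0,0.1],[[0.01,-0.002,-0.035],0,0.1],[[0.015,-0.003,-0.035],0,0.1],[[0.013,0,-0.035],0,0.1],[[0.005,0.02,-0.015],0,0.1],[[0.006,0.032,0],0,0.1]]'
python3 -m inch '[[[0.007,0.035,0],0,0.1],[[0.007,0.035,0],0,0.1],[[0.007,0.035,0],0,0.1],[[0.007,0.035,0],0,0.1],[[0.006,0.03,0],-0.139,0.1],[[0.003,0.015,0],-0.139,0.1],[[0,0,0],-0.139,0.1],[[0,0,0],0,0.1]]'
python3 - <<'E'
from h import *
o,im,d=grab('side','s3');cv2.imwrite('pics/s3c.png',cv2.resize(im[60:280,200:480,::-1],None,fx=2.5,fy=2.5))
R=Ro.from_quat(o['tcp_rot']).as_matrix();print(o['t'],o['tool_pos'],np.degrees(np.arctan2(R[1,1],R[0,1])),o['gripper_width'])
W=world('side',d);m=(W[...,2]>.15)&(W[...,2]<.26)&(abs(W[...,0]-.45)<.06)&(abs(W[...,1]-.06)<.06);P=W[m];print(P.min(0),P.max(0))
a=np.radians(13.1);X=np.array([np.cos(a),np.sin(a)]);t=np.array([.575,.120])-.1*X
print(R.T@(np.r_[t,.20]-o['tool_pos']))
E
```

```text
t: 13.5
tool_pos: [0.3968, -0.1356, 0.2054]
tcp_rot: [0.096, 0.995, -0.001, 0.001]
force: [0.5, -0.3, -2.6]
gripper_width: 0.0304
grasp_force: 69.9
t: 14.5
tool_pos: [0.3931, 0.0531, 0.2036]
tcp_rot: [-0.112, 0.994, 0.0, -0.0]
force: [-0.2, -0.1, -1.6]
gripper_width: 0.0308
grasp_force: 69.8
14.5 [0.39310368 0.053058   0.20359554] 102.91573501059162 0.03078116777394601
[0.39020183 0.00434666 0.15018577] [0.50986569 0.11975458 0.2598841 ]
[-0.09225757  0.02426965  0.00359574]
```

View pics/s3c.png

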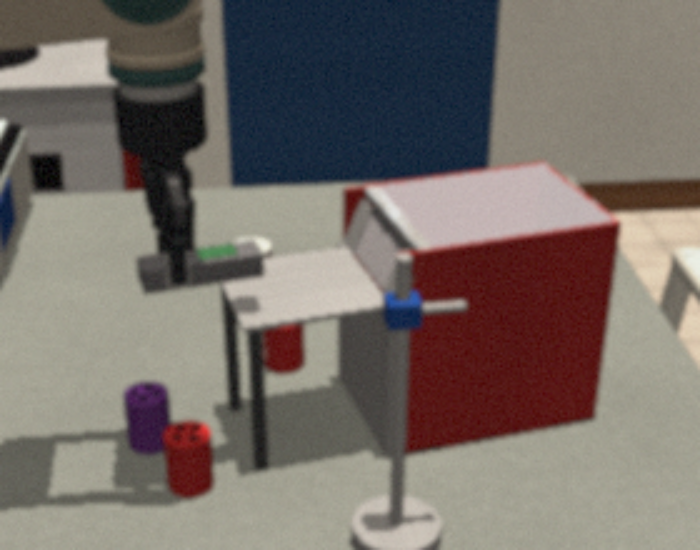

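The logger is held level at crop (200,265) in front of the empty shelf, with the flap shut at (378,245). I'll line up and lower it to just above the shelf.

```bash
python3 -m inch '[[[-0.02,0.012,0],0,0.1],[[-0.03,0.0123,0],0,0.1],[[-0.027,0,0],0,0.1],[[-0.015,0,0],0,0.1],[[0,0,0.015],0,0.1],[[0,0,0.01],0,0.1],[[0,0,0.003],0,0.1],[[0,0,0],0,0.1]]'
python3 - <<'E'
from h import *
o,im,d=grab('top','t2')
R=Ro.from_quat(o['tcp_rot']).as_matrix();print(o['t'],o['tool_pos'],np.degrees(np.arctan2(R[1,1],R[0,1])),o['gripper_width'],o['force'])
a=np.radians(13.1);X=np.array([np.cos(a),np.sin(a)]);S=np.array([.575,.120]);Y=np.array([-X[1],X[0]])
q=np.array(o['tool_pos'])[:2]-S;print('TCP in shelf',q@X,q@Y)
W=world('top',d);q=W[...,:2]-S;x=q@X;y=q@Y;m=(W[...,2]>.181)&(W[...,2]<.205)&(x<-.0)&(x>-.16)&(abs(y)<.05);print(m.sum(),x[m].min(),x[m].max(),y[m].min(),y[m].max())
for lo,hi in((-.06,-.04),(-.04,-.02)):
    k=m&(x>lo)&(x<hi);print(np.percentile(y[k],[2,50,98]) if k.any() else '')
E
```

```text
t: 15.55
tool_pos: [0.4773, 0.0971, 0.1752]
tcp_rot: [-0.113, 0.994, 0.0, -0.0]
force: [2.1, 0.0, -1.6]
gripper_width: 0.0308
grasp_force: 69.9
15.55 [0.47727394 0.09712116 0.17524406] 102.9367205700456 0.030787220745475487 [ 2.05264119  0.00988509 -1.59006064]
TCP in shelf -0.10036835353239894 -0.00013370466647492834
39 -0.028864778945958982 -0.021350636264173693 -0.01730461563633773 0.01371674647259871

[-0.01726516 -0.00280149  0.0134817 ]
```

```bash
python3 -m inch '[[[0,0,0.004],0,0.1],[[-0.01,0,0],0,0.1],[[-0.015,0,0],0,0.1],[[-0.015,0,0],0,0.1],[[-0.015,0,0],0,0.1],[[-0.015,0,0],0,0.1],[[-0.01,0,0],0,0.1],[[0,0,0],0,0.1]]'
python3 -m inch '[[[-0.008,0,0],0,0.1],[[0,0,0.001],0,0.1],[[0,0,0.001],0,0.1],[[0,0,0],0,0.1]]'
```

```text
t: 16.6
tool_pos: [0.556, 0.1153, 0.1708]
tcp_rot: [-0.113, 0.994, 0.0, -0.0]
force: [-0.0, 0.0, -1.6]
gripper_width: 0.0306
grasp_force: 69.8
t: 17.1
tool_pos: [0.5633, 0.1169, 0.1693]
tcp_rot: [-0.113, 0.994, 0.0, 0.0]
force: [0.3, 0.4, -2.8]
gripper_width: 0.0307
grasp_force: 69.9
```

```bash
python3 -m inch '[[[0,0,0],0,0.5],[[0,0,0],0,0.55],[[0,0,0],0,0.6],[[0,0,0],0,0.6]]'
python3 - <<'E'
from h import *
o,im,d=grab('side','s4');cv2.imwrite('pics/s4c.png',cv2.resize(im[100:240,260:460,::-1],None,fx=3.5,fy=3.5))
o,im,d=grab('wrist','w4')
print(o['t'],o['tool_pos'],o['gripper_width'],o['force'])
E
```

```text
t: 17.6
tool_pos: [0.5635, 0.117, 0.1695]
tcp_rot: [-0.113, 0.994, 0.0, 0.0]
force: [-0.4, 0.2, 0.0]
gripper_width: 0.0516
grasp_force: 0.0
17.65 [0.56341806 0.11696897 0.16938728] 0.05119255193295127 [-0.40869504 -0.10481296 -0.22375222]
```

View pics/w4.png

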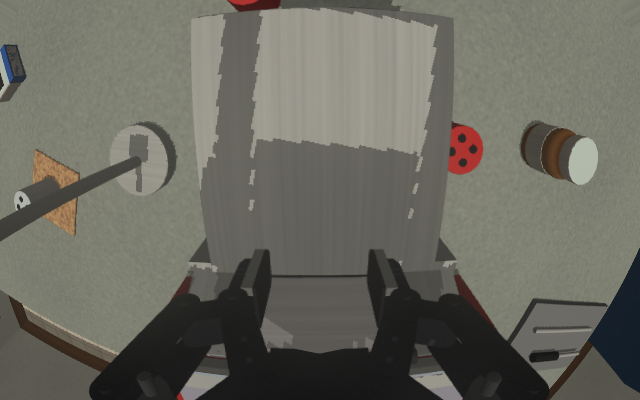

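The wrist view shows no logger on the shelf, and the flap filling the opening at (320,310), so it seems to have slid in on its own. I'll back out, lift clear and verify.

```bash
python3 -m inch '[[[0.015,0,0],0,0.6],[[0.025,0,0],0,0.6],[[0.03,0,0],0,0.6],[[0.03,0,-0.01],0,0.6],[[0.02,0,-0.03],0,0.6],[[0,0.02,-0.03],0,0.6],[[0,0.03,-0.01],0,0.6],[[0,0.035,0],0,0.6]]'
python3 -m inch '[[[0,0.035,0],0,0.6],[[0,0.035,0],0,0.6],[[0,0.035,0],0,0.6],[[0,0.035,0],0,0.6],[[0,0.02,0],0,0.6],[[0,0,0],0,0.6],[[0,0,0],0,0.6]]'
python3 - <<'E'
from h import *
o,im,d=grab('top','t5');o2,im2,d2=grab('side','s5');print(o['t'],o['tool_pos'])
A=cv2.resize(im[55:235,205:345],None,fx=2.8,fy=2.8);B=cv2.resize(im2[110:240,260:460],(400*A.shape[0]//504+0,A.shape[0]));
cv2.imwrite('pics/fin.png',np.hstack([A,B])[:,:,::-1])
W=world('top',d);W0=np.load('W.npy')
a=np.radians(13.2);X=np.array([np.cos(a),np.sin(a)]);Y=np.array([-X[1],X[0]]);S=np.array([.5753,.1203])
q=W[...,:2]-S;qx=q@X;qy=q@Y
for lo,hi in((.17,.18),(.18,.19),(.19,.2),(.2,.21)):
    s=(W[...,2]>lo)&(W[...,2]<hi)&(abs(qy)<.04)&(qx>-.02)&(qx<.1);print(lo,s.sum(),np.percentile(qx[s],[2,50,98]).round(4))
def obj(n,u0,u1,v0,v1,zl,zh):
    for w in(W0,W):
        k=w[v0:v1,u0:u1];k=k[(k[...,2]>zl)&(k[...,2]<zh)];print(n,len(k),k.mean(0).round(4))
obj('meter',435,480,180,222,.012,.05);obj('jar',170,207,195,225,.07,.1);obj('foot',335,372,145,190,.012,.035);obj('blk',385,450,110,175,.058,.075) if 0 else None
k=W[110:175,385:450];k=k[(k[...,2]>.055)&(k[...,2]<.075)];print('block',len(k),k.mean(0))
E
```

```text
t: 18.7
tool_pos: [0.4276, 0.1736, 0.2508]
tcp_rot: [-0.112, 0.994, 0.0, 0.001]
force: [-0.2, 0.3, -0.8]
gripper_width: 0.0508
grasp_force: 0.0
t: 19.58
tool_pos: [0.3918, 0.3281, 0.2493]
tcp_rot: [-0.113, 0.994, -0.0, 0.0]
force: [-0.3, -0.0, 0.2]
gripper_width: 0.0512
grasp_force: 0.0
19.575 [0.39181768 0.32807904 0.24934759]
0.17 87 [-0.0028  0.0025  0.0056]
0.18 78 [0.0038 0.0069 0.01  ]
0.19 90 [0.0077 0.0115 0.0151]
0.2 65 [0.0127 0.0154 0.0174]
meter 533 [ 0.4956 -0.3614  0.0261]
meter 528 [ 0.4957 -0.3614  0.0261]
jar 305 [0.46   0.3595 0.0851]
jar 303 [0.46   0.3595 0.0851]
foot 547 [ 0.576  -0.0798  0.0224]
foot 547 [ 0.5759 -0.0796  0.0223]
block 225 [ 0.65872959 -0.24878062  0.06401731]
```

View pics/fin.png

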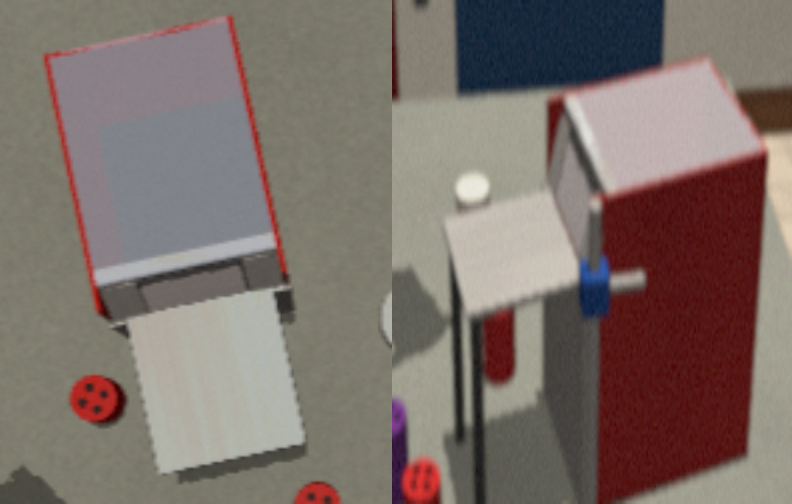

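The shelf is clear, and the flap's profile matches the shut one measured at the start. The bystanders haven't moved and the block still stands on the mat, so I'm handing in.

```bash
python3 -c "from workcell import sign_off;print(sign_off())"
```

```text
the job is handed in; nothing more can be done
None
```

The job is handed in at about 20 s: the block stands upright within 2 mm of the mat's centre, the logger went in through the flap, the flap is shut, and the jar, meter and stand have not moved; I did not see the logger inside the box, but it left the shelf and is nowhere outside.

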